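# Change the microscope stage over to the stepped sample mount

## Robot

A 7-joint arm with a two-finger parallel gripper is mounted at the origin on the work surface. World frame = base frame: x ahead of the robot, y to its left, z up, the work surface at z = 0. Lengths are in m, angles in rad, forces in N, time in s.
With the tool pointing down it reaches from about 0.4 to 0.85 m from the base axis. Payload 6.9 kg.
Tool frame: the origin (TCP) lies midway between the tips of the shut fingers; the grasp point (between the pads) lies behind it (ctrl.pinch_z is the z of the grasp point in the tool frame, in m); z points along the fingers, y is the line along which they close (so a half turn about z gives the same grasp; the last joint's range is limited). The gripper opens to 85 mm and grips with 20 to 120 N. Pads are 22 mm wide; open, the fingers measure 114 mm over their backs; the gripper's body (76 mm by 85 mm) begins 54 mm behind the grasp point. The pads swing forward as they close: fully open they stand 13 mm farther back than shut.
Start: joints at [-1.187, 0.507, -0.238, 1.5, 0.126, 1.149, -0.155], TCP at [0.172, 0.601, 0.231] pointing down, gripper open.
Joint ranges: [-3.08, 3.08], [-0.24, 2.05], [-1.43, 1.35], [0, 2.5], [-1.52, 4.66], [0.17, 1.96], [-2.89, 2.89]. Speed limits (rad/s): [2.39, 2.39, 3.14, 3.14, 3.14, 3.14, 3.14].

## Interface

Orientations are given as a unit quaternion [w, x, y, z].
In Python, from station import ctrl, get_state, vision, ticket, models gives the robot as it stands. Calls block until the motion is done:
- ctrl.movep(position, orientation): joint-space move of the TCP to a pose.
- ctrl.movel(position, frame=None, max_speed=0.15): straight line of the TCP; frame=None keeps the orientation; max_speed is the mean speed in m/s.
- ctrl.set_joints(angles): joint-space move.
- ctrl.ungrasp() and ctrl.close_gripper(force=None): open the fingers fully, or close them until they stop; force is the grip in N (None keeps the last).
- ctrl.pause(seconds).
- ctrl.ik(position, orientation): joint angles nearest the present ones, or None.
- get_state(): the state.
- vision.grab_frame(name): name is "side" or "top" or "wrist"; returns (picture, depth): 400x640x3 uint8, blue, green, red; 400x640 float32, m along the optical axis (not along the pixel's ray), 0 where there is no reading.
- vision.camera_info(name): a dict with "mtx" (3x3 intrinsics, pixels), "R" (3x3) and "t" (3): a world point X has camera coordinates R X + t; the wrist camera has in their place "hand_eye" (4x4, takes a point from camera to tool coordinates, whose origin is the TCP and whose axes are the flange's). Camera axes: x right, y down, z forward; pixel columns grow to the right and rows downward; lengths in m; the calibration is good to about 2 mm. A picture is of the moment at which its call begins: read the wrist's pose just before it. camera_info takes no time and is no camera call.
A pose or a line that the arm cannot do raises ctrl.Unreachable and nothing moves.
- ticket.close_job(): hands the job in; it is judged then, once.
Trained networks look in the newest picture that a camera, given by its name, has taken for a name from the list of things; names that differ only in an ending like _2 or _b are one class to them, and where a whole thing is asked for, a point or a joint stands for the part that bears it (a point fixed in the world has none). Each returns a list of dicts, best first, with "p" (0 to 1); they miss things now and then, are a little off and sometimes report something else, mostly with a low value. They report only what shows in the picture. A call takes as long as a camera call. They do not tell look-alikes from the thing itself.
- models.recognise(camera, target): "point" ([column, row] in pixels, amid what is visible of it).
- models.masks_of(camera, target): "mask" (400x640 bool, what is visible of it) and "point" ([column, row] in pixels, amid what is visible of it).
The state is a dict: "time": time; "qpos": joint angles; "qd": joint speeds; "tau": joint torques, N m; "tcp_pos": TCP position; "eef_rot": TCP orientation; "contact_force": force on the tool from outside, world axes, zero at the start; "wrist_torque": the same for the moment, N m; "width": finger opening in m; "gripper_force": force on a finger pad.
Only numpy, scipy, OpenCV 4.12 (cv2) and the standard library are available. Lean on these libraries where they do the work, as an engineer would, in place of code of your own. Each camera call takes 0.05 s, during which the arm holds its last target. There are 200 camera calls.

## Task

Lift the aluminium cover plate straight up off the stage's two locating pins, keeping it level and lay it flat, handle up, in the middle of the white pad and squared up with it. Then build the brass sample mount on the stage, one piece at a time: the widest adapter flat in the stage's round recess, the smaller reducer fully home in the top of the adapter, and last the plug, standing upright, fully home in the top of the reducer; leave the amber bottle and the white beaker standing where they are.

Things in the scene. Friction and masses are not known exactly. Their poses are not given: they have to be found in the camera images.
- stage: Black stage block, fixed to the table, 120 (x) x 160 (y) x 40 mm high; origin at the centre of its underside, z up. Its top has a central round recess, 71 mm in diameter and 4 mm deep (floor at z = 36 mm), hidden under the cover plate at the start. Two steel locating pins, 10 mm in diameter, stand at y = -60 and +60 mm (x = 0) and reach z = 64 mm, 24 mm above the top.
- park_pad: White flat plastic pad lying on the table, fixed, 150 (x) x 190 (y) x 6 mm; origin at the centre of its underside, long side along its y.
- cover_plate: Loose aluminium cover plate, 100 (x) x 150 (y) x 8 mm, about 0.4 kg, origin at the centre of its underside; 13 mm holes at y = -60 and +60 mm. At the start it lies on the stage's top, over the pins, square with it. On top a central bar handle, 24 mm thick (x), 60 mm long (y), top at z = 36 mm. On the pad its long side (y) goes along the pad's y, either way round.
- base_adapter: Loose brass base adapter, the widest of the three brass pieces: round, 62 mm outside diameter, 26 mm high, 0.4 kg or so; origin at the centre of its underside. Its top has a central recess 50 mm in diameter and 6 mm deep (floor at z = 20 mm). It stands upright on the table.
- reducer: Loose brass reducer: round, 44 mm outside diameter, 26 mm high, 0.2 kg or so; origin at the centre of its underside. Its top has a central recess 34 mm in diameter and 6 mm deep (floor at z = 20 mm). It stands upright on the table.
- plug: Loose brass plug, solid: a cylinder 28 mm in diameter up to z = 22 mm, then narrowing to a 20 mm diameter head, 34 mm high in all, 0.13 kg or so; origin at the centre of its underside. It stands upright, head up.
- bottle: Amber dropper bottle with a black cap, 32 mm in diameter, 70 mm high, loose, a bystander to be left alone; origin at the centre of its underside.
- beaker: White plastic beaker, open on top, 62 mm in diameter, 85 mm high, loose and light, a bystander to be left alone; origin at the centre of its underside.
Not all that is in view belongs to the job. Leave any blue or purple look-alike of the stage alone.

How it is judged:
By the outcome, as a careful person would: the job done as asked, in the order asked, and still so for the second after the job is handed in, with the robot touching nothing.
It also fails if it takes over 120 s, if anything falls off the work surface, if the arm or the gripper's body presses on something with over 40 N, if the wrist force passes 120 N, or if a joint passes its speed limit or range.

## Working session

There is one attempt and no reset: what is moved stays moved. The work goes in short steps, each a Python script; the robot and the scene stay as the last script left them, time stands still between calls to the robot, and variables do not carry over. Pictures are saved under pics/ and viewed, at most 14 in all, crops included, and the job is handed in when it is done.

```bash
mkdir -p pics; ls; python3 - <<'E'
from station import ctrl, get_state, vision
import cv2, numpy as np
s=get_state(); print(s, ctrl.pinch_z)
for n in ("top","side","wrist"):
    im,d=vision.grab_frame(n); cv2.imwrite(f"pics/{n}0.png",im); np.save(f"{n}0.npy",d)
    print(n,vision.camera_info(n))
E
```

```text
pics
{'time': 0.0, 'qpos': array([-1.18651104,  0.5083296 , -0.23751843,  1.50114318,  0.12571095,
        1.148888  , -0.15480246]), 'qd': array([ 1.71524741e-04, -4.75233825e-05,  1.82678783e-04,  6.51624197e-04,
        2.92097407e-04, -1.91215621e-03, -1.67426186e-03]), 'tau': array([-1.97667923e-04, -6.20617676e+01, -2.18665928e+00, -2.49663663e+01,
        1.28295549e-02,  1.17931693e-02,  8.52678227e-06]), 'tcp_pos': array([0.17193537, 0.60036149, 0.23043099]), 'eef_rot': array([-1.00319401e-04,  1.38934211e-01,  9.90301214e-01, -8.83213829e-04]), 'contact_force': array([-0.07309097, -0.62496297, -0.31601734]), 'wrist_torque': array([ 0.00492365, -0.01231916,  0.03689689]), 'gripper_force': 0.0, 'width': 0.08548327387551069} -0.0187
top {'mtx': array([[402.1052069 ,   0.        , 320.89485178],
       [  0.        , 402.1052069 , 197.93429537],
       [  0.        ,   0.        ,   1.        ]]), 'R': array([[ 2.66270001e-02, -9.99643289e-01,  2.07326481e-03],
       [-9.95576395e-01, -2.67054992e-02, -9.00802821e-02],
       [ 9.01035170e-02,  3.34474173e-04, -9.95932349e-01]
[... 251 characters left out ...]
-0.31784921, -0.00972621],
       [-0.20177183, -0.57764855, -0.79095529],
       [ 0.24578619,  0.75186038, -0.61179664]]), 't': array([-0.45766642,  0.09342337,  1.1718176 ])}
wrist {'mtx': array([[295.10290686,   0.        , 319.51573556],
       [  0.        , 295.10290686, 196.20475275],
       [  0.        ,   0.        ,   1.        ]]), 'hand_eye': array([[ 1.70941527e-04, -9.60813858e-01, -2.77194338e-01,
         7.05919124e-02],
       [ 9.99999985e-01,  1.58711101e-04,  6.65587170e-05,
         6.32679804e-04],
       [-1.99567191e-05, -2.77194346e-01,  9.60813871e-01,
        -1.42765374e-01],
       [ 0.00000000e+00,  0.00000000e+00,  0.00000000e+00,
         1.00000000e+00]])}
```

View pics/top0.png

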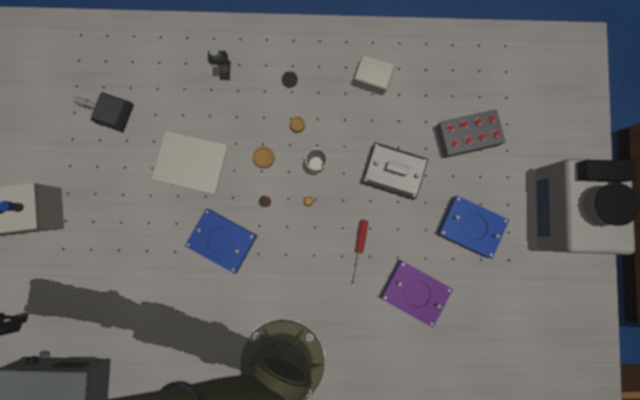

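View pics/side0.png

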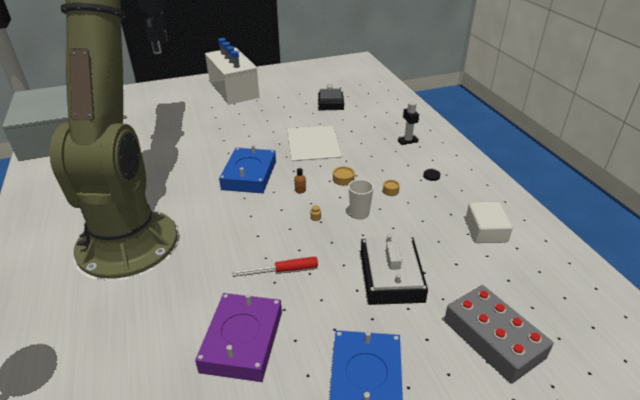

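Top view: the black stage with the aluminium plate is at (395,170), pad (190,162), adapter (263,157), reducer (297,124), plug (308,201), bottle (265,201) and beaker (315,161). There are look-alike stages: blue at (220,240) and (473,226), purple at (417,293). Only the black one at (395,170) carries the plate, so that is the stage meant. The side view agrees: stage (392,270), pad (314,142), adapter (343,176), reducer (391,187), plug (316,213).

```bash
cat > h.py <<'E'
from station import ctrl, get_state, vision, ticket, models
import numpy as np, cv2
from scipy.spatial.transform import Rotation as Ro
def cam(n, s=None):
    """intrinsics and camera-to-world R,t"""
    c=vision.camera_info(n)
    if n!="wrist": return c["mtx"], c["R"].T, -c["R"].T@c["t"]
    q=s["eef_rot"]; T=Ro.from_quat(np.r_[q[1:],q[0]]).as_matrix(); H=c["hand_eye"]
    return c["mtx"], T@H[:3,:3], T@H[:3,3]+s["tcp_pos"]
def cloud(n,d,s=None):
    K,R,t=cam(n,s); v,u=np.mgrid[:400,:640]
    P=np.dstack([(u-K[0,2])/K[0,0],(v-K[1,2])/K[1,1],np.ones_like(d)])*d[...,None]
    return P@R.T+t
def onplane(n,uv,z,s=None):
    K,R,t=cam(n,s); uv=np.atleast_2d(uv)
    r=np.c_[(uv-K[:2,2])/K[0,0],np.ones(len(uv))]@R.T
    return (t+r*((z-t[2])/r[:,2])[:,None])[:,:2]
def rect(n,mask,z,s=None):
    """min-area rectangle of the mask's outline laid on plane z: centre, long-side length, short, yaw of long side"""
    c=max(cv2.findContours(mask.astype(np.uint8),cv2.RETR_EXTERNAL,cv2.CHAIN_APPROX_NONE)[0],key=cv2.contourArea)[:,0]
    p=onplane(n,c,z,s).astype(np.float32); (cx,cy),(w,h),a=cv2.minAreaRect(p*1000)
    if w<h: a+=90; w,h=h,w
    return np.round([cx,cy,w,h,(a+90)%180-90],1)
def down(yaw):
    """tool pointing down; tool y (closing line) along world yaw (deg)"""
    y=np.r_[np.cos(np.radians(yaw)),np.sin(np.radians(yaw)),0]; z=np.r_[0,0,-1.]
    q=Ro.from_matrix(np.c_[np.cross(y,z),y,z]).as_quat(); return np.r_[q[3],q[:3]]
E
python3 - <<'E'
from h import *
np.set_printoptions(suppress=True,precision=4)
for n in("top","side"):
    im,d=vision.grab_frame(n); P=cloud(n,d); crop=im
    for k in("cover_plate","park_pad","base_adapter","reducer","plug","bottle","beaker","stage"):
        for m in models.masks_of(n,k)[:3]:
            M=m["mask"]&(d>0)
            if m["p"]<.3 or M.sum()<5: continue
            z=np.percentile(P[M][:,2],90); q=P[M&(P[...,2]>z-.012)]
            print(n,k,round(m["p"],2),np.round(m["point"]),M.sum(),"ztop",round(z,4),"mean",q.mean(0),rect(n,m["mask"],z))
    if n=="top": cv2.imwrite("pics/crop1.png",cv2.resize(im[90:260,140:440],None,fx=2.6,fy=2.6,interpolation=cv2.INTER_CUBIC))
E
```

```text
top cover_plate 0.59 [394. 170.] 1855 ztop 0.072 mean [ 0.5474 -0.3005  0.0754] [ 544.2 -296.8  147.2  100.8   74.1]
top park_pad 0.87 [189. 162.] 3255 ztop 0.0102 mean [0.5596 0.2917 0.0073] [559.3 290.2 193.3 151.1  77.7]
top base_adapter 0.97 [260. 158.] 390 ztop 0.0282 mean [0.5796 0.0764 0.0231] [577.6  75.4  61.7  60.8  46.6]
top reducer 0.58 [298. 124.] 210 ztop 0.0276 mean [ 0.6795 -0.018   0.0231] [676.9 -18.8  44.3  43.4   1.7]
top plug 0.64 [307. 204.] 75 ztop 0.0368 mean [ 0.455  -0.0571  0.0331] [452.9 -57.8  25.3  25.2  64.9]
top plug 0.38 [314. 160.] 411 ztop 0.0845 mean [ 0.57   -0.0804  0.0832] [562.5 -78.9  63.4  54.5   1.5]
top bottle 0.46 [264. 201.] 113 ztop 0.0712 mean [0.4509 0.0653 0.0705] [447.8  58.7  30.3  30.    2.2]
top beaker 0.7 [313. 156.] 439 ztop 0.0851 mean [ 0.5694 -0.077   0.0836] [562.3 -76.2  63.4  59.9   1.5]
top stage 0.97 [379. 179.] 526 ztop 0.0442 mean [ 0.5432 -0.2793  0.0417] [ 546.1 -297.2  159.1  125.3   73.2]
top stage 0.86 [416. 292.] 2757 ztop 0.0432 mean [ 0.2058 -0.3649  0.0401] [ 208.3 -362.1  171.4  123.2   62.3]
top stage 0.65 [
[... 489 characters left out ...]
0225  0.0246] [668.8 -33.9  74.4  41.8  64.2]
side plug 0.62 [313. 215.] 142 ztop 0.0359 mean [ 0.4507 -0.0634  0.031 ] [446.3 -79.4  58.8  24.4  72.3]
side bottle 0.54 [300. 182.] 220 ztop 0.0634 mean [0.4472 0.0588 0.0627] [437.3  27.3 103.3  27.9  72.8]
side beaker 0.66 [359. 200.] 842 ztop 0.0846 mean [ 0.5625 -0.0795  0.0816] [ 547.1 -119.5  154.2   58.7   68.8]
side stage 0.96 [250. 170.] 2070 ztop 0.0443 mean [0.3324 0.1735 0.0418] [334.  162.7 233.5 136.   62.3]
side stage 0.92 [390. 295.] 1519 ztop 0.0437 mean [ 0.5305 -0.3337  0.0421] [ 537.4 -321.6  192.5  127.8   74.3]
side stage 0.87 [369. 364.] 4735 ztop 0.0433 mean [ 0.3949 -0.5187  0.0411] [ 396.3 -516.4  141.3  121.7   67.6]
```

View pics/crop1.png

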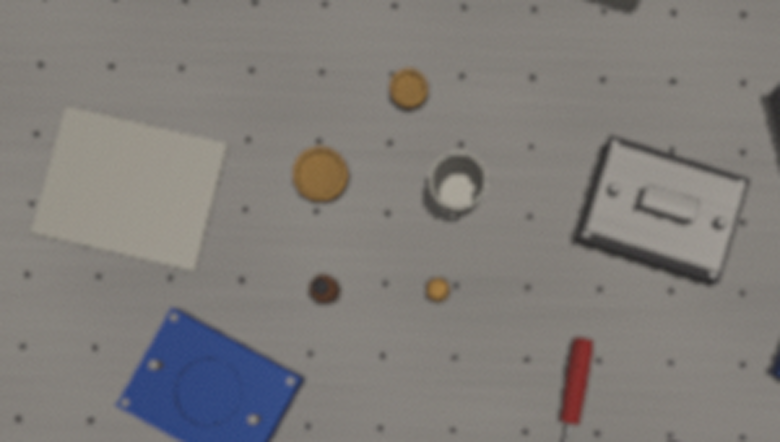

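```bash
cat >> h.py <<'E'
def look(keys,z0,save=None):
    """wrist view: for each key, best mask -> ztop by depth, rect on that plane"""
    s=get_state(); im,d=vision.grab_frame("wrist"); P=cloud("wrist",d,s); out={}
    if save: cv2.imwrite(save,im)
    for k in keys:
        for m in models.masks_of("wrist",k)[:2]:
            M=m["mask"]&(d>0)
            if m["p"]<.3 or M.sum()<20: continue
            z=np.percentile(P[M][:,2],85); q=P[M&(abs(P[...,2]-z)<.006)]
            print(k,round(m["p"],2),np.round(m["point"]),M.sum(),"z",round(z,4),"mean",q.mean(0).round(4),"rect@z0",rect("wrist",m["mask"],z0[k],s))
    return s,im,d,P
E
python3 - <<'E'
from h import *
np.set_printoptions(suppress=True,precision=3)
for p,yw in(((.557,.287,.22),-12),((.56,.02,.28),-14),((.542,-.302,.22),-16)):
    for a in(0,180): print(p,yw+a,ctrl.ik(np.array(p),down(yw+a)))
Z=dict(park_pad=.006,base_adapter=.026,reducer=.026,plug=.034,cover_plate=.048,stage=.04)
ctrl.movep(np.array([.557,.287,.25]),down(-12)); print(get_state()["time"],get_state()["qpos"])
look(["park_pad"],Z,"pics/w_pad.png")
ctrl.movep(np.array([.56,.0,.28]),down(-16)); print(get_state()["time"])
look(["base_adapter","reducer","plug"],Z,"pics/w_brass.png")
ctrl.movep(np.array([.542,-.302,.22]),down(-16)); print(get_state()["time"],get_state()["tcp_pos"])
s,im,d,P=look(["cover_plate","stage"],Z,"pics/w_plate.png"); np.save("plateP.npy",P)
E
```

```text
(0.557, 0.287, 0.22) -12 [-0.623  0.519  0.179  1.517 -0.099  1.115 -0.633]
(0.557, 0.287, 0.22) 168 [-0.178  0.556 -0.568  1.51   0.314  1.167  2.13 ]
(0.56, 0.02, 0.28) -14 [-0.374  0.393  0.442  1.598 -0.177  1.191 -0.14 ]
(0.56, 0.02, 0.28) 166 [ 0.105  0.372 -0.272  1.592  0.105  1.192  2.71 ]
(0.542, -0.302, 0.22) -16 [-0.05   0.67   0.957  1.54  -0.569  1.231  0.719]
(0.542, -0.302, 0.22) 164 [-0.115  0.753  1.151  1.54  -0.703  1.311 -2.3  ]
2.8583 [-0.626  0.497  0.18   1.469 -0.094  1.184 -0.638]
park_pad 0.78 [321. 158.] 15815 z 0.0071 mean [0.561 0.296 0.006] rect@z0 [559.8 290.6 187.8 149.8  78.3]
4.0667
base_adapter 0.88 [322. 107.] 1830 z 0.0261 mean [0.579 0.075 0.023] rect@z0 [578.5  75.   60.4  59.5  74.2]
reducer 0.56 [408. 157.] 940 z 0.0261 mean [ 0.678 -0.02   0.024] rect@z0 [674.5 -18.3  49.9  41.6 -41.2]
plug 0.6 [262. 220.] 381 z 0.0343 mean [ 0.454 -0.058  0.034] rect@z0 [459.5 -52.6  35.3  27.1  29.1]
5.4417 [ 0.543 -0.3    0.22 ]
cover_plate 0.76 [323. 179.] 12023 z 0.0495 mean [ 0.548 -0.298  0.048] rect@z0 [ 546.9 -303.5  150.8  100.1   73.9]
stage 0.96 [258. 317.] 3630 z 0.0408 mean [ 0.414 -0.466  0.04 ] rect@z0 [ 421.  -465.4  118.7   83.9  -21.6]
stage 0.92 [ 74. 274.] 10105 z 0.0407 mean [ 0.208 -0.341  0.039] rect@z0 [ 219.  -362.5  183.5  144.9   62.6]
```

View pics/w_plate.png

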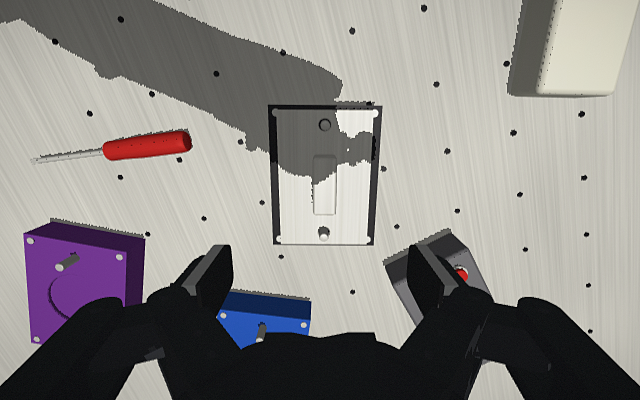

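```bash
python3 - <<'E'
from h import *
s=get_state(); print(s["tcp_pos"],s["eef_rot"],down(-16),s["time"])
P=np.load("plateP.npy"); near=(np.hypot(P[...,0]-.547,P[...,1]+.302)<.06)
M=(near&(P[...,2]>.070)).astype(np.uint8); print(M.sum(),P[M>0][:,2].mean(),rect("wrist",M,.076,s))
E
```

```text
[ 0.54312786 -0.30002476  0.22035   ] [2.35137409e-05 7.97703177e-01 6.03050026e-01 5.53482756e-04] [0.         0.79863551 0.60181502 0.        ] 5.5917
37991 0.2882801079592191 [ 577.2 -488.3  587.5  212.3  -15.9]
```

```bash
cat >> h.py <<'E'
def go(p,yaw=None,tol=.0006,speed=.15,n=3):
    """straight line (or joint move if yaw given) to p, then correct the standing error"""
    p=np.array(p,float); c=p.copy()
    if yaw is not None: ctrl.movep(p,down(yaw))
    else: ctrl.movel(p,max_speed=speed)
    for _ in range(n):
        ctrl.pause(.15); e=p-get_state()["tcp_pos"]
        if np.abs(e).max()<tol: break
        c=c+e; ctrl.movel(c,max_speed=.05)
    return e
def yawnow():
    q=get_state()["eef_rot"]; y=Ro.from_quat(np.r_[q[1:],q[0]]).as_matrix(); return np.degrees(np.arctan2(y[1,1],y[0,1])), np.degrees(np.arccos(-y[2,2]))
E
python3 - <<'E'
from h import *
P=np.load("plateP.npy"); s=get_state()
def handle(P,s):
    M=((np.hypot(P[...,0]-.547,P[...,1]+.302)<.05)&(P[...,2]>.068)&(P[...,2]<.09)).astype(np.uint8)
    M=cv2.morphologyEx(M,cv2.MORPH_OPEN,np.ones((5,5)))
    print(M.sum(),P[M>0].mean(0),rect("wrist",M,.076,s))
handle(P,s)
print("err",go([.5455,-.302,.19]),yawnow(),get_state()["time"])
s,im,d,P=look(["cover_plate"],dict(cover_plate=.048)); handle(P,s)
# flipped-side check from a second place
print("err",go([.56,-.25,.20]),get_state()["time"])
s,im,d,P=look(["cover_plate"],dict(cover_plate=.048)); handle(P,s)
E
```

```text
1300 [ 0.54717501 -0.30134637  0.07596838] [ 547.5 -302.7   58.9   23.1   73.8]
err [ 4.84908782e-05 -5.26698518e-05  1.73134491e-04] (np.float64(-16.002038725852092), np.float64(0.0024722444126903144)) 6.8917
cover_plate 0.61 [323. 183.] 14477 z 0.0495 mean [ 0.5485 -0.2974  0.0483] rect@z0 [ 546.5 -303.6  150.   100.6   73.9]
1635 [ 0.54755139 -0.30176555  0.07596058] [ 547.2 -302.9   59.1   23.2   73.4]
err [-8.97097808e-05 -1.93369552e-04 -3.84101085e-05] 8.4583
cover_plate 0.66 [322. 229.] 12076 z 0.0496 mean [ 0.5489 -0.2965  0.0482] rect@z0 [ 546.9 -303.5  154.2  101.9   73.9]
1379 [ 0.54745319 -0.30105741  0.07578824] [ 547.5 -301.6   61.3   23.5   73.5]
```

```bash
python3 - <<'E'
from h import *
print(go([.5471,-.303,.12],-16.2),go([.5471,-.303,.0515],speed=.1),get_state()["contact_force"])
ctrl.close_gripper(60); ctrl.pause(.2); s=get_state(); print(s["width"],s["gripper_force"],s["tcp_pos"],s["contact_force"],s["wrist_torque"])
x,y=s["tcp_pos"][:2]
for z in(.056,.085,.13):
    ctrl.movel(np.array([.5471,-.303,z]),max_speed=.04); s=get_state(); print(s["tcp_pos"],s["contact_force"],s["width"],yawnow())
s=get_state(); print(s["time"]); im,d=vision.grab_frame("wrist"); cv2.imwrite("pics/lift.png",im)
E
```

```text
[0.00023393 0.00017327 0.00033899] [ 6.29516178e-05 -5.48535100e-05  1.28159649e-04] [ 0.02417291 -0.16361344  0.38021835]
0.022738878112247576 60.39901614189148 [ 0.5472212  -0.30307421  0.05158947] [ 0.14381435 -0.34664583  2.44433882] [-0.02623658 -0.00815897  0.04249921]
[ 0.54678784 -0.30277614  0.05575549] [ 0.30759408  0.54960217 -4.07785622] 0.022750361043028813 (np.float64(-16.196585319105953), np.float64(0.04735203471654081))
[ 0.54695682 -0.30287719  0.08482024] [ 0.33068078 -0.01559475 -4.30923183] 0.02289602919907602 (np.float64(-16.198013341137987), np.float64(0.020832944922635967))
[ 0.54690931 -0.30291426  0.12967722] [ 0.24831002  0.28938212 -4.16285996] 0.023057064623864004 (np.float64(-16.204686084859592), np.float64(0.03462607881861602))
14.975
```

View pics/lift.png

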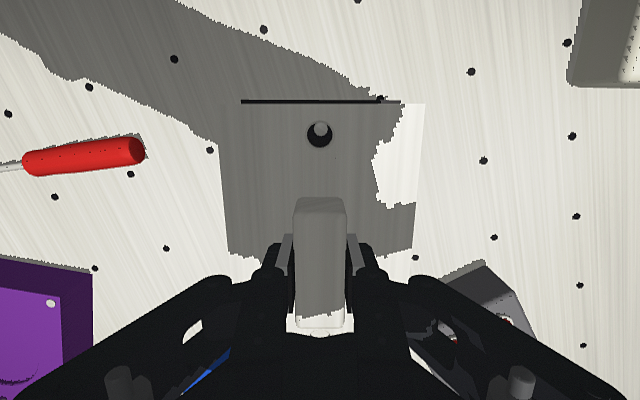

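The plate is gripped on its handle and lifted clear: handle at column 320, pin hole at (320,134), no tilt. Next I refine the pad's pose from the saved views.

```bash
python3 - <<'E'
from h import *
for n,p in(("top",(189,162)),("side",(314,142))):
    im=cv2.imread(f"pics/{n}0.png"); M=np.zeros((402,642),np.uint8)
    g=cv2.GaussianBlur(im,(3,3),0)
    K=models.masks_of(n,"park_pad") if 0 else None
    for tol in(6,9,12):
        M[:]=0; cv2.floodFill(g.copy(),M,p,255,(tol,)*3,(tol,)*3,4|cv2.FLOODFILL_FIXED_RANGE|cv2.FLOODFILL_MASK_ONLY|(1<<8))
        m=cv2.morphologyEx(M[1:-1,1:-1],cv2.MORPH_CLOSE,np.ones((5,5))); print(n,tol,m.sum(),rect(n,m,.006))
im,d=vision.grab_frame("top")
for m in models.masks_of("top","park_pad")[:1]: print(m["p"],rect("top",m["mask"],.006))
E
```

```text
top 6 3059 [560.9 291.3 184.1 145.1  78.3]
top 9 3137 [561.1 291.8 186.2 147.1  78.5]
top 12 3215 [560.9 292.7 188.7 148.8  78.9]
side 6 1414 [561.8 295.8 184.5 145.4  78.2]
side 9 1468 [562.  295.4 189.4 149.2  78.8]
side 12 1523 [562.1 297.1 193.7 151.6  78.4]
0.82 [561.6 291.9 191.5 151.2  78. ]
```

View pics/w_pad.png

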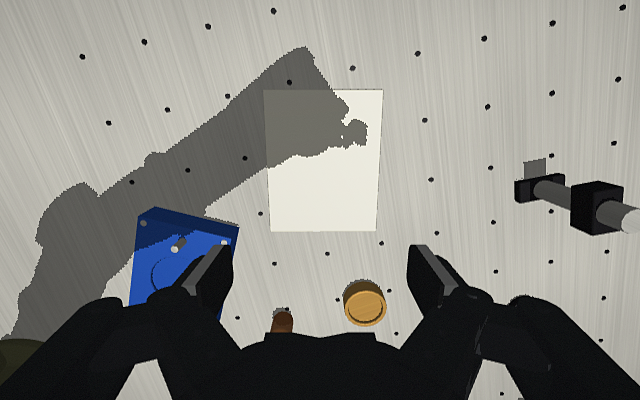

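The pad is fully in view, with corners at (263,90), (384,90), (377,231) and (271,231). The fused centre is about (0.560, 0.291), yaw 78.2°.

```bash
python3 - <<'E'
from h import *
ctrl.movel(np.array([.547,-.303,.20]),max_speed=.2)
ctrl.movel(np.array([.5602,.291,.20]),frame=down(-11.8),max_speed=.25)
s=get_state(); print(s["time"],s["tcp_pos"],s["width"],yawnow())
print(go([.5602,.291,.05]),yawnow())
print(go([.5602,.291,.0195],speed=.06),get_state()["contact_force"])
z=.0195
while z>.0145:
    z-=.0007; ctrl.movel(np.array([.5602,.291,z]),max_speed=.03); f=get_state()["contact_force"]; print(round(z,4),get_state()["tcp_pos"][2],f[2].round(2))
    if f[2]>-1: break
ctrl.ungrasp(); ctrl.pause(.2); s=get_state(); print(s["tcp_pos"],s["contact_force"],s["width"])
ctrl.movel(s["tcp_pos"]+[0,0,.06],max_speed=.12)
go([.5602,.291,.20],speed=.3); print(get_state()["time"])
s,im,d,P=look(["cover_plate","park_pad"],dict(cover_plate=.014,park_pad=.006),"pics/placed.png")
E
```

```text
18.15 [0.56052834 0.28976118 0.20012915] 0.022903344463938727 (np.float64(-11.894527196968555), np.float64(0.03063525552728001))
[6.35833185e-06 2.04911899e-05 6.52869576e-05] (np.float64(-11.804335556109205), np.float64(0.001644702469900978))
[-2.05270597e-04 -9.26806756e-05 -2.05216230e-04] [ 0.11970969 -0.23694522 -4.26333349]
0.0188 0.018857425013802213 -3.46
0.0181 0.01806995126714533 -3.43
0.0174 0.017607532522296625 -1.01
0.0167 0.01757293507465873 4.98
[0.56022436 0.29098284 0.01667814] [0.61901112 0.20205187 0.43028349] 0.08538965427100305
25.05
cover_plate 0.91 [322. 175.] 11071 z 0.0156 mean [0.5609 0.2952 0.0143] rect@z0 [559.9 290.1 148.4 100.   78.2]
park_pad 0.68 [318. 125.] 9172 z 0.007 mean [0.5631 0.3053 0.0062] rect@z0 [559.8 291.8 188.8 150.1  78.3]
```

View pics/placed.png

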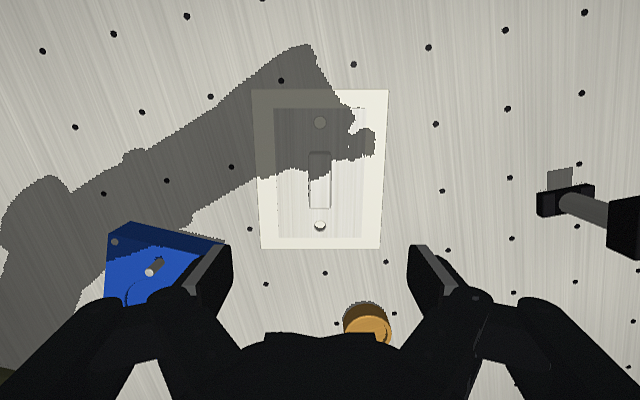

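```bash
python3 - <<'E'
from h import *
ctrl.movep(np.array([.547,-.303,.21]),down(-16.2)); ctrl.pause(.3); print(get_state()["time"])
s,im,d,P=look(["stage"],dict(stage=.04),"pics/stage.png")
np.savez("st.npz",d=d,P=P,tp=s["tcp_pos"],q=s["eef_rot"],im=im)
n=(d>0)&(np.hypot(P[...,0]-.547,P[...,1]+.303)<.085)
F=(n&(P[...,2]>.033)&(P[...,2]<.038)).astype(np.uint8); F=cv2.morphologyEx(F,cv2.MORPH_OPEN,np.ones((5,5)))
c=max(cv2.findContours(F,0,1)[0],key=cv2.contourArea)[:,0]; print("floor",rect("wrist",F,.036,s),P[F>0].mean(0),cv2.minEnclosingCircle((onplane("wrist",c,.036,s)*1000).astype(np.float32)))
L,lab,st,ce=cv2.connectedComponentsWithStats((n&(P[...,2]>.058)&(P[...,2]<.075)).astype(np.uint8))
for i in range(1,L):
    if st[i,4]>15: print("pin",ce[i],st[i,4],onplane("wrist",ce[i],.064,s),P[lab==i].mean(0))
E
```

```text
27.6333
stage 0.98 [320. 175.] 16038 z 0.0409 mean [ 0.5483 -0.2983  0.0395] rect@z0 [ 546.4 -303.9  160.7  121.1   73.8]
stage 0.89 [ 63. 274.] 10529 z 0.0407 mean [ 0.206  -0.3407  0.0393] rect@z0 [ 218.8 -362.8  185.3  144.6   62.2]
floor [ 546.6 -304.2   69.8   69.6   73.9] [ 0.54675304 -0.30349077  0.03623266] ((546.436767578125, -304.4297790527344), 35.64167785644531)
pin [319.80722892 124.31325301] 83 [[ 0.56369548 -0.24599169]] [ 0.56369369 -0.24599875  0.06394672]
pin [319.38666667 239.12      ] 75 [[ 0.53029595 -0.3598447 ]] [ 0.53021181 -0.36013023  0.06333511]
```

View pics/stage.png

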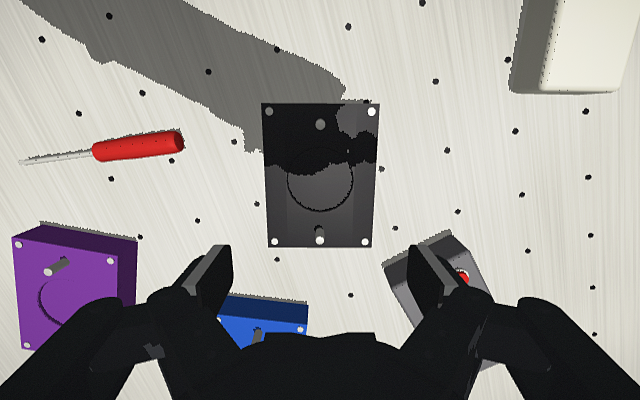

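Stage view: recess at (320,180), pins at (320,124) and (319,239), so the recess centre is about (0.5466, -0.3038). Next, the adapter.

```bash
cat >> h.py <<'E'
def disc(P,d,s,xy,zt,r):
    """top-face blob near xy with height zt: its min circle and rectangle on plane zt (mm)"""
    M=((d>0)&(np.hypot(P[...,0]-xy[0],P[...,1]-xy[1])<r+.012)&(abs(P[...,2]-zt)<.009)).astype(np.uint8)
    M=cv2.morphologyEx(M,cv2.MORPH_OPEN,np.ones((3,3)))
    c=max(cv2.findContours(M,0,1)[0],key=cv2.contourArea)[:,0]; z=np.percentile(P[M>0][:,2],80)
    (a,b),rr=cv2.minEnclosingCircle((onplane("wrist",c,zt,s)*1000).astype(np.float32)); R=rect("wrist",M,zt,s)
    print("disc z",z.round(4),"circ",np.round([a,b,rr],1),"rect",R,"mean",P[M>0].mean(0).round(4)); return R[:2]/1000
E
python3 - <<'E'
from h import *
ctrl.movep(np.array([.578,.076,.16]),down(-16.2)); ctrl.pause(.3); print(get_state()["time"])
s,im,d,P=look(["base_adapter"],dict(base_adapter=.026),"pics/adapt.png"); c=disc(P,d,s,(.5785,.075),.026,.031)
print(s["tcp_pos"])
E
```

```text
29.4583
base_adapter 0.7 [324. 186.] 3108 z 0.026 mean [0.579  0.0758 0.023 ] rect@z0 [579.2  77.4  61.6  60.2  73.7]
disc z 0.0258 circ [578.8  75.8  31. ] rect [578.7  76.   60.8  60.3  73.7] mean [0.5788 0.0755 0.0223]
[0.5781676  0.07514634 0.16007169]
```

View pics/adapt.png

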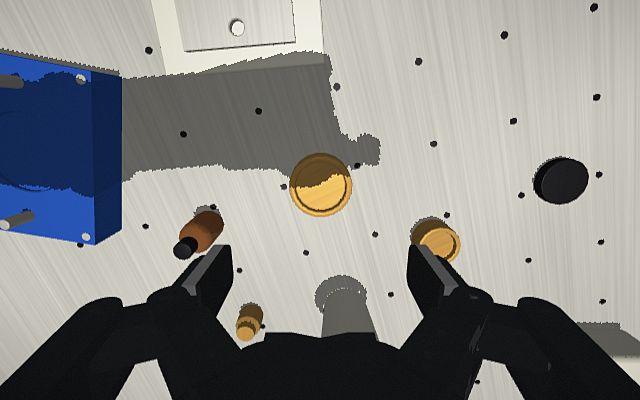

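The adapter is at (321,185) in the wrist view, clear of the bottle at (197,235) and the reducer at (438,240). I grasp it and place it.

```bash
cat > pick.py <<'E'
from h import *
def pick(xy,zt,force=50,lift=.16):
    go([*xy,.07],speed=.2); print("pre",go([*xy,zt],speed=.1),get_state()["contact_force"].round(1))
    ctrl.close_gripper(force); ctrl.pause(.2); s=get_state(); print("grip",s["width"],s["gripper_force"],s["tcp_pos"].round(4),s["contact_force"].round(1))
    ctrl.movel(np.array([*xy,zt+.015]),max_speed=.05); ctrl.movel(np.array([*xy,lift]),max_speed=.2); s=get_state(); print("lift",s["contact_force"].round(1),s["width"],s["time"])
def place(xy,zt,fz,yaw=-16.2,hi=.16):
    """travel at hi, come down to zt (expected seat of the TCP) with force stop"""
    ctrl.movel(np.array([*xy,hi]),frame=down(yaw),max_speed=.25)
    go([*xy,zt+.03],speed=.15); print("above",go([*xy,zt+.010],speed=.06,tol=.0004),get_state()["contact_force"].round(1))
    f0=get_state()["contact_force"]; z=zt+.010
    while z>zt-.004:
        z-=.001; ctrl.movel(np.array([*xy,z]),max_speed=.03); s=get_state(); f=s["contact_force"]-f0
        print(round(z-zt,4),(s["tcp_pos"][2]-zt).round(4),f.round(1))
        if f[2]>fz: break
def release(up=.08):
    ctrl.ungrasp(); ctrl.pause(.15); s=get_state(); print("rel",s["contact_force"].round(1),s["width"])
    ctrl.movel(s["tcp_pos"]+[0,0,up],max_speed=.15); print(get_state()["time"])
E
python3 - <<'E'
from pick import *
pick((.5787,.0757),-.002)
s=get_state(); im,d=vision.grab_frame("wrist"); cv2.imwrite("pics/held.png",im); P=cloud("wrist",d,s)
print(s["tcp_pos"]); K,R,t=cam("wrist",s)
M=models.masks_of("wrist","base_adapter")[0]; m=M["mask"]&(d>0); q=(P[m]-s["tcp_pos"])
q=q@Ro.from_quat(np.r_[s["eef_rot"][1:],s["eef_rot"][0]]).as_matrix(); print(M["p"],"tool-frame min/max",np.percentile(q,[1,50,99],axis=0).round(4))
E
```

```text
pre [2.91112395e-05 3.01300105e-05 1.25649651e-04] [-1.5 -0.3 -0.1]
grip 0.060560284023861426 54.170412831008434 [ 0.5788  0.0756 -0.0017] [-1.5 -0.1  4.9]
lift [-1.  -0.2 -3. ] 0.06083112617885289 34.8167
[0.57781836 0.07584441 0.1588408 ]
0.63 tool-frame min/max [[-0.0281 -0.0286 -0.0287]
 [ 0.0022 -0.0005 -0.0223]
 [ 0.03    0.0279 -0.0065]]
```

View pics/held.png

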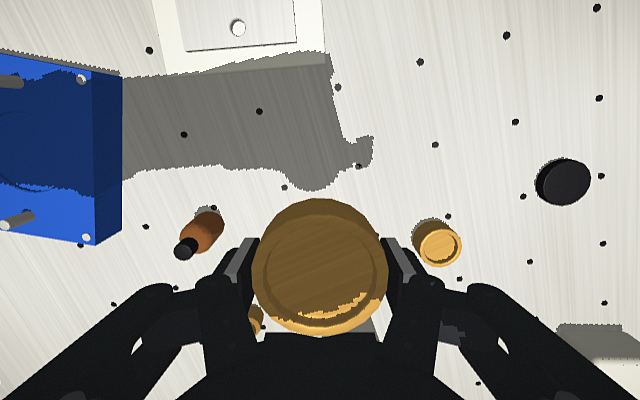

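```bash
python3 - <<'E'
from pick import *
place((.5466,-.3038),.0343,4)
release()
c=np.array([.5466,-.3038]); go([*c,.19],speed=.2)
s,im,d,P=look(["base_adapter"],dict(base_adapter=.062),"pics/ad_in.png")
disc(P,d,s,c,.062,.031); np.save("adP.npy",P)
F=((d>0)&(np.hypot(P[...,0]-c[0],P[...,1]-c[1])<.03)&(abs(P[...,2]-.056)<.003)).astype(np.uint8); F=cv2.morphologyEx(F,cv2.MORPH_OPEN,np.ones((3,3)))
print("floor",rect("wrist",F,.056,s),np.median(P[F>0],0)); 
E
```

```text
above [-0.00014843  0.00016408 -0.00019903] [-0.2 -0.2 -3.8]
0.009 0.0091 [-0.2  0.  -0.2]
0.008 0.0079 [-0.1  0.3 -0. ]
0.007 0.0069 [ 0.5  0.9 -0.4]
0.006 0.0059 [-0.4 -0.4  0.4]
0.005 0.0049 [0.  0.5 1.4]
0.004 0.0039 [ 0.4  0.3 -0.2]
0.003 0.0029 [-0.   0.5  0.6]
0.002 0.0019 [-0.1  0.   0.4]
0.001 0.0009 [-0.8 -0.6  0. ]
-0.0 0.0007 [-2.2  2.   8.3]
rel [-0.2  0.7 -0.7] 0.08549118948397838
42.675
base_adapter 0.79 [321. 187.] 3342 z 0.062 mean [ 0.5462 -0.3037  0.0591] rect@z0 [ 546.8 -302.4   63.5   60.2   73.8]
disc z 0.0618 circ [ 546.5 -303.6   31.1] rect [ 546.4 -303.7   60.7   60.1   73.8] mean [ 0.5463 -0.3039  0.0583]
floor [ 546.  -305.3   49.6   49.1  -16.2] [ 0.54604888 -0.30463009  0.05627398]
```

View pics/ad_in.png

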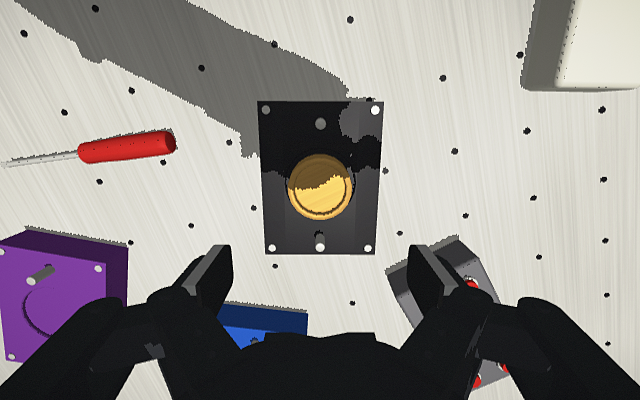

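The adapter is seated: top at 61.8 mm, centred at (320,187). Now the reducer.

```bash
python3 - <<'E'
from pick import *
ctrl.movel(np.array([.677,-.019,.16]),max_speed=.25); ctrl.pause(.3)
s,im,d,P=look(["reducer"],dict(reducer=.026)); c=disc(P,d,s,(.677,-.0185),.026,.022)
if np.hypot(*(c-[.677,-.019]))>.006: raise SystemExit(c)
pick(c,.004)
s=get_state(); im,d=vision.grab_frame("wrist"); cv2.imwrite("pics/held2.png",im); P=cloud("wrist",d,s)
M=models.masks_of("wrist","reducer")[0]; m=M["mask"]&(d>0); q=(P[m]-s["tcp_pos"])
q=q@Ro.from_quat(np.r_[s["eef_rot"][1:],s["eef_rot"][0]]).as_matrix(); q=q[q[:,2]<-.018]; print(M["p"],"tool-frame",np.percentile(q,[1,50,99],axis=0).round(4))
E
```

```text
reducer 0.72 [323. 186.] 1632 z 0.0261 mean [ 0.6784 -0.02    0.0235] rect@z0 [678.1 -18.2  46.1  41.9 -89.4]
disc z 0.026 circ [678.3 -19.4  22.2] rect [678.8 -19.4  43.9  41.8  73.7] mean [ 0.6785 -0.02    0.0226]
pre [ 6.08630251e-06 -1.61356675e-05  9.57824380e-05] [ 0.2  0.8 -0. ]
grip 0.042415445371972116 51.286822501569986 [ 0.6791 -0.0195  0.0043] [-0.7  0.1  4. ]
lift [-0.  -0.6 -2.9] 0.042750054833562666 51.35
0.88 tool-frame [[-0.021  -0.0209 -0.023 ]
 [ 0.0006 -0.0005 -0.0215]
 [ 0.0207  0.0202 -0.0182]]
```

```bash
python3 - <<'E'
from pick import *
c=np.array([.5465,-.3038])
place(c,.0603,4); s=get_state()
if s["tcp_pos"][2]>.0625: raise SystemExit("on rim? %s"%s["tcp_pos"])
release()
go([*c,.20],speed=.2)
s,im,d,P=look(["reducer"],dict(reducer=.082),"pics/red_in.png"); disc(P,d,s,c,.082,.022); disc(P,d,s,c,.062,.031)
E
```

```text
above [-0.00015587  0.00014208 -0.00020924] [ 0.   0.2 -3.3]
0.009 0.0091 [-0.3 -0.1  2.2]
0.008 0.0079 [0.1 0.4 0.9]
0.007 0.0069 [-0.4  0.5  1.6]
0.006 0.0059 [ 0.1 -1.1  1.4]
0.005 0.0049 [-0.7 -1.3  1.3]
0.004 0.0039 [-1.   0.8  1.3]
0.003 0.0029 [ 0.2 -0.1  1. ]
0.002 0.0019 [ 0.5 -0.   2.1]
0.001 0.0009 [-0.4  0.7  1.6]
-0.0 0.0002 [0.8 0.1 2.9]
-0.001 0.0001 [-2.5  1.5 11. ]
rel [-0.4  0.   0.2] 0.0851297173995494
59.1417
reducer 0.78 [322. 189.] 1828 z 0.0822 mean [ 0.5466 -0.3043  0.0796] rect@z0 [ 547.3 -302.4   46.4   42.2   72.6]
disc z 0.082 circ [ 546.1 -303.8   22.3] rect [ 546.  -303.4   43.6   42.4   73.8] mean [ 0.5461 -0.3043  0.0786]
disc z 0.0625 circ [ 546.5 -303.3   30.9] rect [ 547.2 -299.5   60.4   53.4  -13.1] mean [ 0.5493 -0.2932  0.0608]
```

View pics/red_in.png

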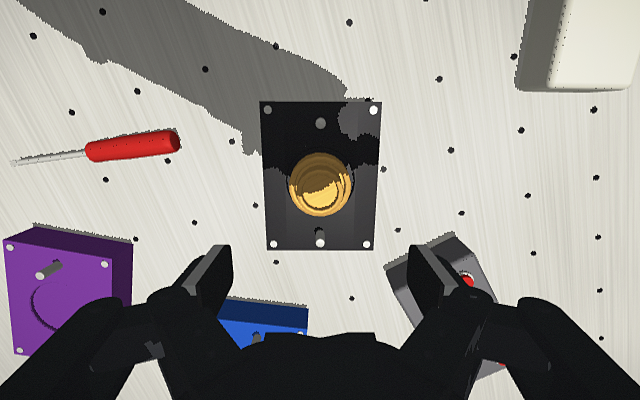

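The reducer is home (top at 82.0 mm). Last, the plug.

```bash
python3 - <<'E'
from pick import *
ctrl.movel(np.array([.454,-.058,.16]),max_speed=.25); ctrl.pause(.3)
s,im,d,P=look(["plug"],dict(plug=.034),"pics/plug.png"); c=disc(P,d,s,(.454,-.058),.034,.010)
if np.hypot(*(c-[.454,-.058]))>.006: raise SystemExit(c)
pick(c,.007,force=40)
s=get_state(); im,d=vision.grab_frame("wrist"); cv2.imwrite("pics/held3.png",im); P=cloud("wrist",d,s)
M=models.masks_of("wrist","plug")[0]; m=M["mask"]&(d>0); q=(P[m]-s["tcp_pos"])
q=q@Ro.from_quat(np.r_[s["eef_rot"][1:],s["eef_rot"][0]]).as_matrix(); print(q[:,2].min()); q=q[q[:,2]<-.024]; print(M["p"],"tool-frame",np.percentile(q,[1,50,99],axis=0).round(4))
E
```

```text
plug 0.85 [318. 181.] 674 z 0.0345 mean [ 0.4536 -0.0582  0.034 ] rect@z0 [455.1 -54.6  29.   25.4  73.7]
disc z 0.0348 circ [453.5 -57.   11.2] rect [453.9 -57.2  21.4  18.9  73.7] mean [ 0.4538 -0.0575  0.0331]
pre [-4.11171427e-04  3.28959083e-05 -5.68295145e-04] [-0.2 -0.2  0.8]
grip 0.025983082012681617 39.027766183717176 [ 0.454  -0.0572  0.0073] [-0.8 -0.3  4.8]
lift [ 0.8 -0.6 -1.1] 0.026335865669889037 66.8
-0.028794697757038235
0.86 tool-frame [[-0.0106 -0.0094 -0.0281]
 [-0.0006 -0.0005 -0.0268]
 [ 0.008   0.0089 -0.0243]]
```

View pics/held3.png

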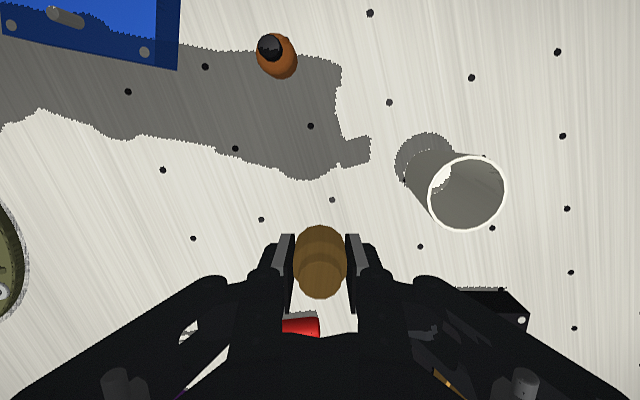

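Plug held upright at (320,262); the beaker (467,193) and bottle (277,55) are untouched. I place it.

```bash
python3 - <<'E'
from pick import *
c=np.array([.5464,-.3032])
place(c,.0833,4,hi=.18); s=get_state()
if s["tcp_pos"][2]>.0858: raise SystemExit("on rim? %s"%s["tcp_pos"])
release()
go([*c,.24],speed=.2)
s,im,d,P=look(["plug"],dict(plug=.11),"pics/final.png"); disc(P,d,s,c,.11,.010); disc(P,d,s,c,.082,.022)
ctrl.movel(np.array([.50,-.10,.30]),max_speed=.25)
a=vision.grab_frame("top")[0]; b=vision.grab_frame("side")[0]
cv2.imwrite("pics/end.png",np.vstack([cv2.resize(im[80:270,220:420],(400,380)),a[80:270,140:540],])); cv2.imwrite("pics/endside.png",cv2.resize(b[120:320,220:460],None,fx=2.5,fy=2.5)); print(get_state()["time"])
E
```

```text
above [-0.00013992  0.0001691  -0.00022567] [-0.5 -0.  -1.4]
0.009 0.0091 [0.7 0.4 0.2]
0.008 0.008 [-0.  -0.1 -0.6]
0.007 0.0069 [ 0.3  0.1 -0.7]
0.006 0.0059 [ 0.7 -0.1  0.7]
0.005 0.0049 [0.6 0.1 0.1]
0.004 0.0039 [0.  1.2 0.6]
0.003 0.0029 [ 1.2  0.6 -0.7]
0.002 0.0019 [ 1.  -0.6  0.2]
0.001 0.0009 [ 0.6 -0.6  1.2]
-0.0 0.0002 [0.5 0.6 1.8]
-0.001 0.0001 [-1.2  1.5  8.8]
rel [-0.   0.2 -0.6] 0.08542971182101523
74.475
plug 0.87 [318. 182.] 689 z 0.1105 mean [ 0.546  -0.3042  0.1099] rect@z0 [ 546.9 -300.6   30.4   25.8   74.5]
disc z 0.1106 circ [ 546.6 -303.5   11. ] rect [ 546.6 -303.4   20.7   19.2   73.8] mean [ 0.5465 -0.3038  0.1091]
disc z 0.0826 circ [ 546.6 -303.8   22.2] rect [ 547.  -302.8   42.    40.7  -17.2] mean [ 0.5483 -0.2986  0.0807]
77.1833
```

View pics/endside.png

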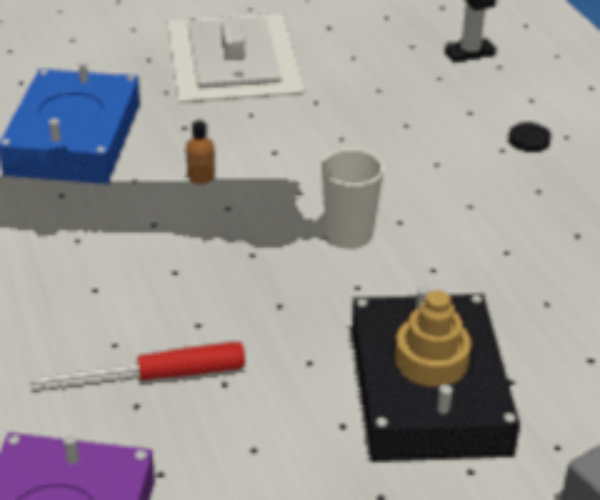

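The mount is stacked upright on the black stage at (435,340), the plate lies on the pad at (235,50), and the bottle and beaker are still standing. The plug's top is at 110 mm, so it is fully home.

```bash
python3 -c "
from station import ticket; print(ticket.close_job())"
```

```text
the job is handed in; nothing more can be done
None
```

The job is done and handed in at about 77 s: the cover plate lies on the white pad, measured within about 2 mm of its middle and square with it, handle up. The adapter, reducer and plug are stacked fully home on the stage, with the bottle and beaker left standing where they were.

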